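# Roll a specimen vial home on the imaging track

## Task

Take the paddle from its holder and use it to roll the glass vial slowly along the rails, never touching the vial with the fingers, until it has pushed the sliding backstop fully home, where it comes up hard against its stop. Hold it pressed there with a steady, gentle push of about 7 N for a second, then back off so that it stays resting against the backstop. Stand the paddle back in its holder, and leave the jar, flask and cup where they are.

Things in the scene. Friction and masses are not known exactly. Their poses are not given: they have to be found in the camera images.
- track: Fixed track: plate 300 x 110 x 12 mm; two steel rails (tops at 20 mm, 12 mm wide, 24 mm either side of the middle); white side guides, inner faces 76 mm apart, tops at 32 mm; grey end block 52 mm high at its +x end. Heights are above the bench. Origin: centre of the underside, on the bench. x runs along it from the open end (x = -150 mm) to the end block, the way the vial is rolled. z up.
- backstop: Sliding grey block on the track, 40 mm along it, 70 wide, top 56 mm above the bench, black rubber face to the open end. Slides only along the track's +x, with a dry friction of about 2 N, 10 to 30 mm to a rigid hard stop inside, which is out of sight and set differently each time (face then at track x = 66 to 86 mm): feel for it. No spring. Origin: foot of the face, 21 mm up; axes as the track's.
- backstop_face (a point): Centre of the backstop's rubber face, 34 mm above the bench (the height of the vial's axis), moving with it; axes parallel to the track's. It starts at track x = 36 to 76 mm.
- vial: Capped glass vial lying across the rails: cylinder 28 mm diameter, 70 mm long, 30 to 65 g. Origin: mid-length on its axis, 34 mm above the bench on the rails. Its y is the cylinder axis, parallel to the track's y; x and z turn as it rolls. Starts at track x = -75 to -25 mm, clear of the backstop. Rolls with little resistance; soon stops when not pushed.
- paddle: Loose paddle, 80 g: white flat blade 50 mm wide (its y), 10 mm thick (its x), 45 mm high; on top a grey grip block 26 mm (y) x 16 mm (x), from 45 to 100 mm above the foot. Origin: centre of the blade's foot; z up along the grip. Both faces alike. It starts standing in its holder.
- holder: Fixed aluminium paddle holder: open slot 58 mm (its y) x 16 mm (its x) inside, walls 5 mm, rim 40 mm and inner floor 5 mm above the bench, on a foot plate 66 x 88 x 4 mm. Origin: centre of its underside, on the bench. The paddle stands in it with its y along the holder's y (either way round).
- jar: Bystander: jar 64 mm in diameter, 85 mm high; origin at its underside.
- flask: Bystander: blue drinking flask 68 mm in diameter, 200 mm high; origin at its underside.
- cup: Bystander: white cup 72 mm across, 75 mm high; origin at its underside.
Things that resemble listed ones, but are neither listed nor needed, are in the scene too. There is more than one size of the paddle; the job needs the middle-sized.

How it is judged:
By the outcome, as a careful person would: the job done as asked, in the order asked, and still so for the second after the job is handed in, with the robot touching nothing.
It also fails if it takes over 67 s, if anything falls off the work surface, if the arm or the gripper's body presses on something with over 40 N, if the wrist force passes 120 N, or if a joint passes its speed limit or range.

## Robot

A 6-joint arm with a two-finger parallel gripper is mounted at the origin on the work surface. World frame = base frame: x ahead of the robot, y to its left, z up, the work surface at z = 0. Lengths are in mm, angles in degrees, forces in N, time in s.
With the tool pointing down it reaches from about 300 to 850 mm from the base axis. Payload 4.2 kg.
Tool frame: the origin (TCP) lies on the centre line of the jaws, within the pads' length; the fingertips stand 8 mm ahead of it and the grasp point (between the pads) lies 11 mm behind it; z points along the fingers, y is the line along which they close (so a half turn about z gives the same grasp; the last joint's range is limited). The gripper opens to 91 mm and grips with 3 to 60 N. Pads are 32 mm wide; open, the fingers measure 118 mm over their backs; the gripper's body (76 mm by 178 mm) begins 60 mm behind the grasp point.
Start: joints at [-66.692, 18.312, 89.639, -0, 72.044, -1.146], TCP at [238.032, -523.434, 221.976] pointing down, gripper open.
Joint ranges: [-177.97, 177.97], [-48.28, 115.42], [12.27, 149.76], [-77.06, 257.06], [2.81, 150.46], [-146.56, 146.56]. Speed limits (degrees/s): [147.25, 147.25, 180, 180, 180, 180].

## Interface

Orientations are given as [roll, pitch, yaw] about the fixed x, y, z axes, in that order (R = Rz(yaw) Ry(pitch) Rx(roll)).
In Python, from workcell import telemetry, eyes, ticket gives the robot as it stands. The module is installed in compiled form; this text tells all that it offers.
- The arm moves only by the shell command python3 -m crank 'ROWS' [OPENING] [FORCE]. ROWS is JSON, a list of rows, each an object of numbers: "dx", "dy", "dz": the shift along the world's x, y, z normalised to -1 to 1, where 1 is 80 cm; "yaw": the turn about the world's z normalised to -1 to 1, where 1 is 5 degrees. A call has 1 to 10 rows; each row shifts and turns the commanded pose from where the row before left it; what a row does not reach is not made up. A row lasts 1/8 s, in which the tool goes at most 62.5 mm and 10.7 degrees, less where a joint would pass 70% of its speed; a pose out of reach is approached as far as the arm can. A call with a number of a shift or a turn outside -1 to 1 is refused whole. A call with a gripper value outside its range is refused whole. OPENING is the opening, from 0 (shut) to 1 (fully open), set as the call begins (- or left out, the last holds). The fingers move at their own pace and stop on an object; FORCE is the grip in N (left out, the last holds). Time passes only in rows, so rows that do not move let the fingers close. It gives the time, the measured TCP pose, the force, the opening and the grip force at its end, in the units of the state.
- telemetry.state(): the state, without advancing time (a new reading comes with each control period).
- eyes.grab_frame(name): name is "scene" or "top" or "wrist"; returns the picture (384x512x3 uint8, red, green, blue); there is no depth.
- eyes.calibration(name): a dict with "camera_matrix" (3x3 intrinsics, pixels), "k1" (the pictures are not rectified: a ray, as slopes to the right and down, at radius r is drawn at 1 + k1 r^2 times it, then the intrinsics apply), "world_from_camera" (4x4, takes a point from camera to world coordinates). Camera axes: x right, y down, z forward; pixel columns grow to the right and rows downward; lengths in mm; the calibration is good to about 2 mm. A picture is of the moment at which its call begins: read the wrist's pose just before it. calibration takes no time and is no camera call; for the wrist camera it gives the pose at the moment of the call.
- ticket.job_done(): hands the job in; it is judged then, once.
The state is a dict: "time_s": time; "qpos": joint angles; "qvel": joint speeds; "effort": joint torques, N m; "ee_pos": TCP position; "ee_rot": TCP orientation; "force": force on the tool from outside, world axes, zero at the start; "torque": the same for the moment, N m; "gripper_width": finger opening in mm; "gripper_force": force on a finger pad.
Only numpy, scipy, OpenCV 4.12 (cv2) and the standard library are available. Lean on these libraries where they do the work, as an engineer would, in place of code of your own. Each camera call takes 0.05 s, during which the arm holds its last target. There are 200 camera calls.

## Working session

There is one attempt and no reset: what is moved stays moved. The work goes in short steps, Python scripts to look and compute and a shell command to move; the robot and the scene stay as the last step left them, time stands still between calls to the robot, and variables do not carry over. Pictures are saved under pics/ and viewed, at most 10 in all, crops included, and the job is handed in when it is done.

```bash
mkdir -p pics
cat > h.py <<'E'
import numpy as np, cv2
from workcell import telemetry, eyes, ticket
def grab(n):
    c=eyes.calibration(n); return eyes.grab_frame(n),c
def ray(c,u,v):
    K=np.array(c["camera_matrix"]);k=c["k1"]
    d=np.array([k,0,0,0],float)
    p=cv2.undistortPoints(np.array([[[u,v]]],float),K,d)[0,0]
    T=np.array(c["world_from_camera"]); return T[:3,3],T[:3,:3]@np.array([p[0],p[1],1.])
def onz(c,u,v,z):
    o,d=ray(c,u,v); return o+d*(z-o[2])/d[2]
def proj(c,P):
    T=np.linalg.inv(np.array(c["world_from_camera"]));P=np.atleast_2d(P).astype(float)
    q=P@T[:3,:3].T+T[:3,3]
    return cv2.projectPoints(q,np.zeros(3),np.zeros(3),np.array(c["camera_matrix"]),np.array([c["k1"],0,0,0],float))[0][:,0]
def save(n,im): cv2.imwrite("pics/"+n+".png",im[:,:,::-1])
E
python3 - <<'E'
from h import *
a,c=grab("top");b,d=grab("scene")
save("top0",cv2.resize(a,None,fx=1.5,fy=1.5));save("scene0",cv2.resize(b,None,fx=1.5,fy=1.5))
np.savez("f0.npz",a=a,b=b)
for x in (c,d): print(np.round(x["camera_matrix"],1).tolist(),x["k1"],np.round(x["world_from_camera"],3).tolist())
print(telemetry.state())
E
```

```text
[[385.1, 0.0, 256.8], [0.0, 385.1, 196.4], [0.0, 0.0, 1.0]] -0.0690079899475884 [[0.072, -0.977, 0.202, 319.177], [-0.997, -0.069, 0.019, -22.084], [-0.005, -0.203, -0.979, 1283.638], [0.0, 0.0, 0.0, 1.0]]
[[403.7, 0.0, 255.6], [0.0, 403.7, 190.9], [0.0, 0.0, 1.0]] 0.03679309056199668 [[0.314, 0.629, -0.711, 1373.015], [0.949, -0.218, 0.226, -294.042], [-0.013, -0.746, -0.666, 816.266], [0.0, 0.0, 0.0, 1.0]]
{'time_s': 0.1, 'qpos': array([-6.66913818e+01,  1.83476533e+01,  8.97001862e+01, -2.93303657e-03,
        7.20460022e+01, -1.14531728e+00]), 'qvel': array([-0.14027384, -0.01888381, -0.28000615, -0.02190347, -0.0098535 ,
       -0.00137948]), 'effort': array([-9.44836283e-04, -4.13332880e+01, -2.32508844e+01,  7.28461845e-02,
        4.21868975e-02, -5.02653040e-05]), 'ee_pos': array([ 237.83813443, -523.00209752,  221.2024028 ]), 'ee_rot': array([-1.79906121e+02,  9.12439207e-04,  2.44548427e+01]), 'force': array([ 0.22647278,  0.36753898, -0.67907588]), 'torque': array([ 0.00915624, -0.00294088, -0.06980794]), 'gripper_force': 0.0, 'gripper_width': 91.4908246650269}
```

View pics/top0.png

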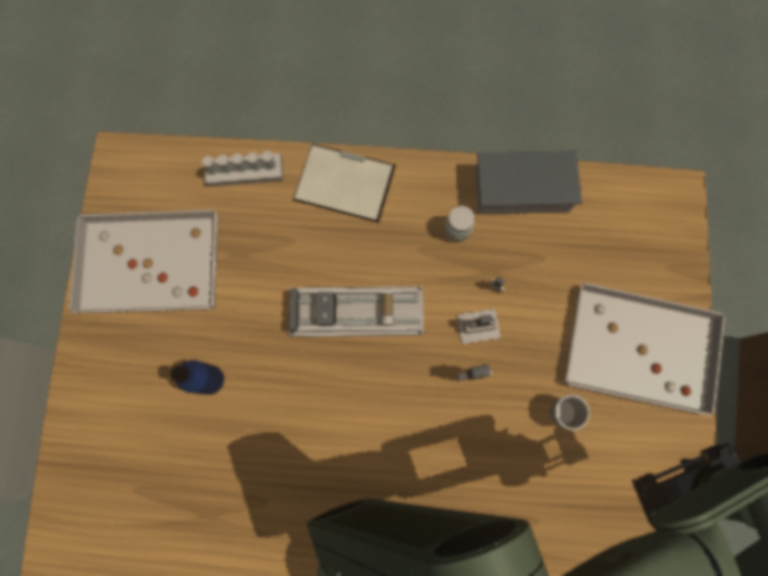

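View pics/scene0.png

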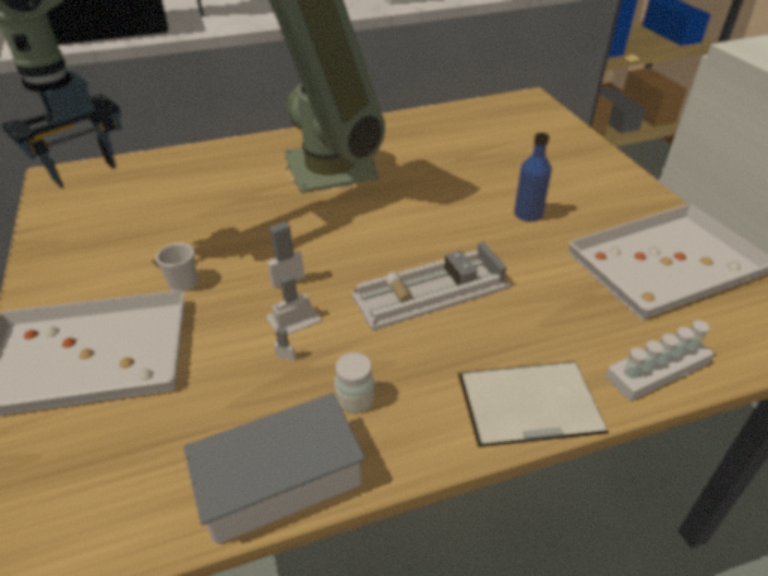

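Candidate paddles (top picture as viewed, pixels ×1.5): (480,324) standing in the holder (scene 290,280); a larger one at (476,372) (scene 283,245); a smaller one at (497,285) (scene 284,345). I choose the one in the holder, the middle-sized. The track runs with its end block at (293,312) and its open end at (423,312), with the backstop at (323,308) and the vial at (388,308). Jar (460,222), flask (198,377), cup (571,412).

Run:
```python
from h import *
f=np.load("f0.npz");a=f["a"];c=eyes.calibration("top")
cr=a[170:265,185:345]; cr=cv2.resize(cr,None,fx=5,fy=5,interpolation=cv2.INTER_CUBIC)
cr=np.clip(cr.astype(float)*1.6,0,255).astype(np.uint8);save("crop0",cr)
for n,u,v,z in [("hold",479/1.5,327/1.5,4),("small",497/1.5,285/1.5,0),("big",476/1.5,372/1.5,0),("vial",388/1.5,308/1.5,34),("trackE",293/1.5,312/1.5,52),("trackO",423/1.5,312/1.5,12),("jar",460/1.5,220/1.5,85),("cup",571/1.5,412/1.5,75),("flask",198/1.5,377/1.5,100)]:
    print(n,onz(c,u,v,z).round(0))
w=eyes.calibration("wrist");print(np.round(w["camera_matrix"],1).tolist(),w["k1"],np.round(w["world_from_camera"],3).tolist())
```

```text
hold [ 524. -212.    4.]
small [ 624. -250.    0.]
big [ 424. -210.    0.]
vial [548.  -6.  34.]
trackE [521. 199.  52.]
trackO [548. -84.  12.]
jar [ 744. -149.   85.]
cup [ 348. -399.   75.]
flask [364. 372. 100.]
[[335.1, 0.0, 258.2], [0.0, 335.1, 192.8], [0.0, 0.0, 1.0]] -0.0654367476930557 [[0.415, -0.882, -0.224, 300.35], [-0.91, -0.403, -0.1, -495.297], [-0.002, 0.245, -0.969, 383.242], [0.0, 0.0, 0.0, 1.0]]
```

View pics/crop0.png

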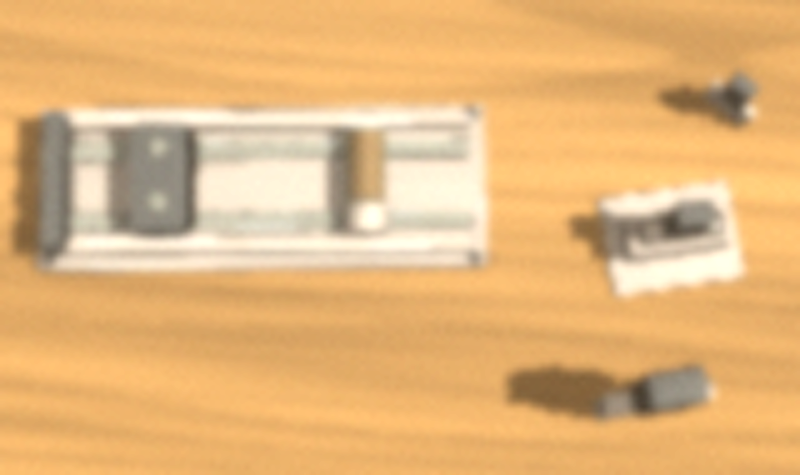

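```bash
python3 - <<'E'
from h import *
c=eyes.calibration("top");d=eyes.calibration("scene")
def tri(p,q):
    o1,d1=ray(c,*p);o2,d2=ray(d,*q);A=np.array([d1,-d2]).T
    s=np.linalg.lstsq(A,o2-o1,rcond=None)[0];return ((o1+d1*s[0]+o2+d2*s[1])/2).round(0),np.linalg.norm(o1+d1*s[0]-o2-d2*s[1]).round(1)
print("big top",tri((185+680/5,170+383/5),(282/1.5,227/1.5)))
print("paddle top",tri((185+695/5,170+213/5),(288/1.5,260/1.5)))
k=lambda u,v,z:onz(c,185+u/5,170+v/5,z)[:2].round(1)
print("plate",[k(*p,4) for p in [(602,200),(725,185),(745,275),(618,295)]])
print("trk",[k(*p) for p in [(485,108,32),(485,262,32),(40,112,32),(45,268,32)]])
E
python3 -m crank '[{"dx":0.036,"dy":0.039,"dz":0.02,"yaw":1},{"dx":0.036,"dy":0.039,"dz":0.02,"yaw":1},{"dx":0.036,"dy":0.039,"dz":0.02,"yaw":1},{"dx":0.036,"dy":0.039,"dz":0.02,"yaw":1},{"dx":0.036,"dy":0.039,"dz":0.02,"yaw":1},{"dx":0.036,"dy":0.039,"yaw":1},{"dx":0.036,"dy":0.039,"yaw":1},{"dx":0.036,"dy":0.039,"yaw":1},{"dx":0.036,"dy":0.039,"yaw":1},{"dx":0.036,"dy":0.039,"yaw":1}]' 0.5 20
python3 -m crank '[{"yaw":1},{"yaw":1},{"yaw":1},{"yaw":0.1},{}]'
```

```text
big top (array([ 419., -196.,  135.]), np.float64(9.6))
paddle top (array([ 521., -203.,  135.]), np.float64(5.1))
plate [array([ 548.2, -163.6]), array([ 564.3, -246.2]), array([ 504. , -261.7]), array([ 484.6, -177.3])]
trk [array([599.7, -79.8]), array([496.6, -85.9]), array([576.1, 216. ]), array([472.1, 201.7])]validation failed for argument at $[5]...
validation failed for argument at $[0]...
```

```bash
python3 -m crank '[{"dx":0.036,"dy":0.039,"dz":0.02,"yaw":1},{"dx":0.036,"dy":0.039,"dz":0.02,"yaw":1},{"dx":0.036,"dy":0.039,"dz":0.02,"yaw":1},{"dx":0.036,"dy":0.039,"dz":0.02,"yaw":1},{"dx":0.036,"dy":0.039,"dz":0.02,"yaw":1},{"dx":0.036,"dy":0.039,"dz":0,"yaw":1},{"dx":0.036,"dy":0.039,"dz":0,"yaw":1},{"dx":0.036,"dy":0.039,"dz":0,"yaw":1},{"dx":0.036,"dy":0.039,"dz":0,"yaw":1},{"dx":0.036,"dy":0.039,"dz":0,"yaw":1}]' 0.5 20
python3 -m crank '[{"dx":0,"dy":0,"dz":0,"yaw":1},{"dx":0,"dy":0,"dz":0,"yaw":1},{"dx":0,"dy":0,"dz":0,"yaw":1},{"dx":0,"dy":0,"dz":0,"yaw":0.1},{"dx":0,"dy":0,"dz":0,"yaw":0}]'
python3 - <<'E'
from h import *
a,c=grab("wrist");np.savez("w1.npz",a=a,T=c["world_from_camera"],K=c["camera_matrix"],k=c["k1"])
save("w1",cv2.resize(np.clip(a*1.5,0,255).astype(np.uint8),None,fx=1.5,fy=1.5))
E
```

```text
time_s: 1.35
ee_pos: [526.7, -210.2, 301.5]
ee_rot: [-180.0, 0.0, 74.6]
force: [0.1, -0.1, 0.1]
gripper_width: 45.6
gripper_force: 0.0
time_s: 1.98
ee_pos: [525.9, -211.4, 301.7]
ee_rot: [-180.0, -0.0, 89.9]
force: [-0.8, -0.5, -0.5]
gripper_width: 45.6
gripper_force: 0.0
```

View pics/w1.png

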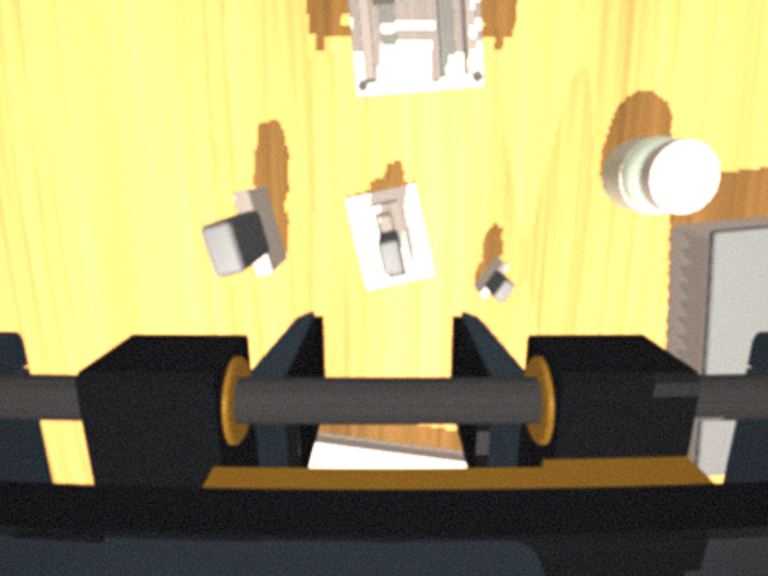

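Wrist picture: the holder plate has corners (346,197), (413,182), (435,274), (370,292) with the paddle grip inside at (392,253); the clearly bigger paddle is at (240,235) and the smaller at (495,280), so the middle one is confirmed. The track's open end is at (420,88).

```bash
cat > m1.py <<'E'
from h import *
def hold(f):
    a=f["a"];c={"camera_matrix":f["K"],"k1":float(f["k"]),"world_from_camera":f["T"]}
    hsv=cv2.cvtColor(a,cv2.COLOR_RGB2HSV)
    m=((hsv[:,:,1]<70)&(hsv[:,:,2]>60)).astype(np.uint8)
    p0=proj(c,[525,-212,4])[0].astype(int)
    n,l,s,_=cv2.connectedComponentsWithStats(m)
    i=np.argmax([0]+[s[j,4]*np.exp(-np.hypot(*(s[j,:2]+s[j,2:4]/2-p0))/20) for j in range(1,n)])
    cs,_=cv2.findContours((l==i).astype(np.uint8),0,2);P=max(cs,key=cv2.contourArea)[:,0]
    W=np.array([onz(c,u,v,4)[:2] for u,v in P],np.float32)
    r=cv2.minAreaRect(W);print("plate",r, cv2.boxPoints(r).round(0).tolist())
    H=cv2.convexHull(P);hm=cv2.fillConvexPoly(np.zeros(a.shape[:2],np.uint8),H,1);hm=cv2.erode(hm,np.ones((5,5)))
    for t in (80,95,110,125):
        g=((hsv[:,:,2]<t)&(hm>0)).astype(np.uint8);cs,_=cv2.findContours(g,0,2)
        q=max(cs,key=cv2.contourArea)[:,0]
        r=cv2.minAreaRect(np.array([onz(c,u,v,105)[:2] for u,v in q],np.float32));print(t,q.min(0)*1.5,q.max(0)*1.5,[np.round(x,1) for x in r])
    return c
if __name__=="__main__":
    c=hold(np.load("w1.npz"))
    print("grip top hand",[onz(c,u/1.5,v/1.5,105)[:2].round(1) for u,v in [(381,232),(400,230),(404,272),(385,276)]])
    print("plate hand",[onz(c,u/1.5,v/1.5,4)[:2].round(1) for u,v in [(346,197),(413,182),(435,274),(370,292)]])
    print("open end",[onz(c,u/1.5,v/1.5,12)[:2].round(1) for u,v in [(357,96),(484,86)]])
E
python3 m1.py
```

```text
plate ((527.9678955078125, -209.9691162109375), (66.31576538085938, 88.35404205322266), 12.687078475952148) [[486.0, -174.0], [505.0, -260.0], [570.0, -246.0], [551.0, -160.0]]
80 [381. 231.] [396.  241.5] [array([ 526.3, -194.2]), array([11.6,  5.9]), np.float64(11.3)]
95 [379.5 231. ] [397.5 241.5] [array([ 526.2, -194.4]), array([13.1,  7.1]), np.float64(7.1)]
110 [379.5 229.5] [399. 246.] [array([ 527.8, -194.9]), array([11.2, 14.4]), np.float64(80.4)]
125 [379.5 228. ] [399. 255.] [array([ 527.1, -198.3]), array([14. , 19.6]), np.float64(0.2)]
grip top hand [array([ 521.2, -191.4]), array([ 534.8, -189.9]), array([ 537.9, -220.7]), array([ 524. , -223.7])]
plate hand [array([ 488.4, -173.1]), array([ 548.8, -159.9]), array([ 570.3, -244.5]), array([ 509.3, -261.8])]
open end [array([500. , -87.1]), array([608.2, -78.7])]
```

```bash
python3 -m crank '[{"dx":0.0025,"dy":0.0025,"dz":-0.03,"yaw":1},{"dx":0,"dy":0,"dz":-0.05,"yaw":1},{"dx":0,"dy":0,"dz":-0.05,"yaw":0.56},{"dx":0,"dy":0,"dz":-0.05,"yaw":0},{"dx":0,"dy":0,"dz":-0.04,"yaw":0},{"dx":0,"dy":0,"dz":-0.03,"yaw":0},{"dx":0,"dy":0,"dz":-0.02,"yaw":0},{"dx":0,"dy":0,"dz":-0.02,"yaw":0},{"dx":0,"dy":0,"dz":0,"yaw":0},{"dx":0,"dy":0,"dz":0,"yaw":0}]'
python3 - <<'E'
from h import *
a,c=grab("wrist")
save("w2",cv2.resize(np.clip(a*1.5,0,255).astype(np.uint8),None,fx=1.2,fy=1.2))
E
```

```text
time_s: 3.28
ee_pos: [528.6, -209.7, 70.7]
ee_rot: [179.9, 0.0, 102.8]
force: [-0.0, 0.3, -0.3]
gripper_width: 45.7
gripper_force: 0.0
```

View pics/w2.png

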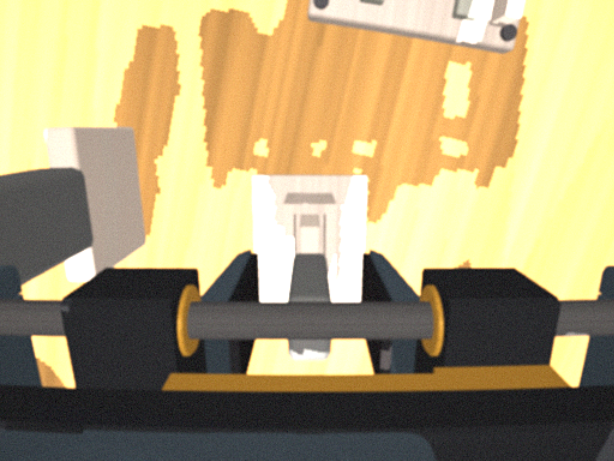

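The wrist picture shows the grip block centred between the fingers at (310,280), with the holder square to the tool. Closing on it and lifting.

```bash
python3 -m crank '[{"dx":0,"dy":0,"dz":0,"yaw":0},{"dx":0,"dy":0,"dz":0,"yaw":0},{"dx":0,"dy":0,"dz":0,"yaw":0},{"dx":0,"dy":0,"dz":0,"yaw":0},{"dx":0,"dy":0,"dz":0,"yaw":0}]' 0 45
python3 -m crank '[{"dx":0,"dy":0,"dz":0.01,"yaw":0},{"dx":0,"dy":0,"dz":0.02,"yaw":0},{"dx":0,"dy":0,"dz":0.03,"yaw":0},{"dx":0,"dy":0,"dz":0.04,"yaw":0},{"dx":0,"dy":0,"dz":0.05,"yaw":0},{"dx":0,"dy":0,"dz":0.05,"yaw":0},{"dx":0,"dy":0,"dz":0.05,"yaw":0},{"dx":0,"dy":0,"dz":0,"yaw":0},{"dx":0,"dy":0,"dz":0,"yaw":0}]'
python3 - <<'E'
from h import *
a,c=grab("top");np.savez("t1.npz",a=a)
cr=a[165:270,165:345]; cr=cv2.resize(np.clip(cr*1.6,0,255).astype(np.uint8),None,fx=4.4,fy=4.4,interpolation=cv2.INTER_CUBIC);save("t1",cr)
E
```

```text
time_s: 3.95
ee_pos: [528.1, -209.5, 70.2]
ee_rot: [180.0, 0.0, 102.8]
force: [-0.4, 0.3, 1.2]
gripper_width: 15.9
gripper_force: 45.0
time_s: 5.08
ee_pos: [527.4, -209.2, 269.7]
ee_rot: [-180.0, -0.0, 102.8]
force: [0.2, -0.0, -1.2]
gripper_width: 15.8
gripper_force: 45.0
```

```bash
python3 -m crank '[{"dx":0.007,"dy":0.028,"dz":0,"yaw":1},{"dx":0.007,"dy":0.028,"dz":0,"yaw":1},{"dx":0.007,"dy":0.028,"dz":0,"yaw":1},{"dx":0.007,"dy":0.028,"dz":0,"yaw":1},{"dx":0.007,"dy":0.028,"dz":0,"yaw":1},{"dx":0.007,"dy":0.028,"dz":0,"yaw":1},{"dx":0.007,"dy":0.028,"dz":0,"yaw":1},{"dx":0.007,"dy":0.028,"dz":0,"yaw":1},{"dx":0.007,"dy":0.028,"dz":0,"yaw":1},{"dx":0.007,"dy":0.028,"dz":0,"yaw":1}]'
python3 -m crank '[{"dx":0,"dy":0,"dz":0,"yaw":1},{"dx":0,"dy":0,"dz":0,"yaw":1},{"dx":0,"dy":0,"dz":0,"yaw":1},{"dx":0,"dy":0,"dz":0,"yaw":1},{"dx":0,"dy":0,"dz":0,"yaw":1},{"dx":0,"dy":0,"dz":0,"yaw":1},{"dx":0,"dy":0,"dz":0,"yaw":0},{"dx":0,"dy":0,"dz":0,"yaw":0}]'
python3 - <<'E'
from h import *
a,c=grab("wrist");np.savez("w3.npz",a=a,T=c["world_from_camera"],K=c["camera_matrix"],k=c["k1"])
save("w3",cv2.resize(np.clip(a*1.3,0,255).astype(np.uint8),None,fx=1.5,fy=1.5))
E
```

```text
time_s: 6.38
ee_pos: [583.4, 15.3, 268.1]
ee_rot: [-179.9, -0.2, 152.9]
force: [-0.3, 0.2, -0.5]
gripper_width: 15.5
gripper_force: 45.0
time_s: 7.38
ee_pos: [583.7, 14.6, 269.1]
ee_rot: [180.0, -0.1, -177.3]
force: [0.7, 0.1, -0.9]
gripper_width: 15.7
gripper_force: 45.0
```

View pics/w3.png

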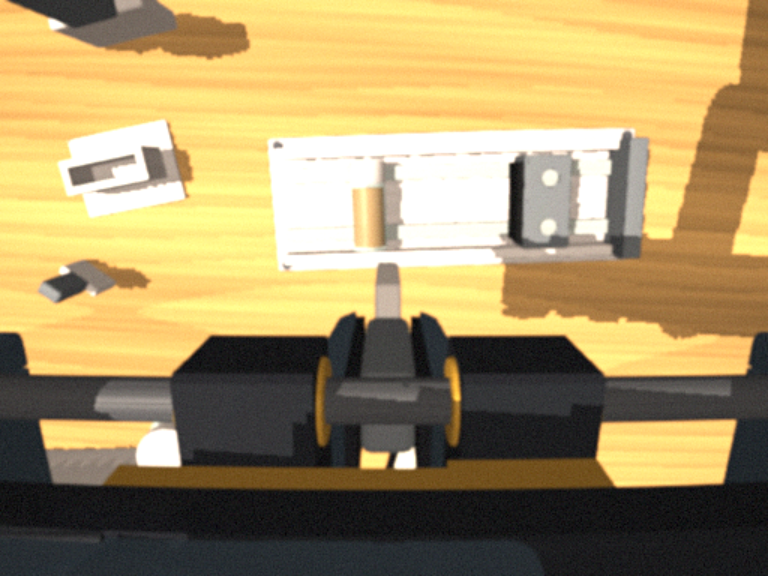

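Wrist picture: the vial lies at (369,205), the backstop's top face spans (520–570, 155–245) with its black face at about 518, the track's open end is at (270,145)–(284,268), and the paddle is firmly held at (388,300); holder empty at (120,165).

Run:
```python
from h import *
f=np.load("w3.npz");a=f["a"];c={"camera_matrix":f["K"],"k1":float(f["k"]),"world_from_camera":f["T"]}
hsv=cv2.cvtColor(a,cv2.COLOR_RGB2HSV);m=((hsv[:,:,1]<75)).astype(np.uint8);m=cv2.morphologyEx(m,cv2.MORPH_CLOSE,np.ones((5,5)))
top=[];bot=[]
for u in range(195,410,3):
    r=np.where(m[70:200,u])[0]+70
    if len(r): top.append((u,r[0]));
    if u<240 or 285<u<330: bot.append((u,r[-1]))
def line(P,z):
    W=np.array([onz(c,u,v,z)[:2] for u,v in P],np.float32)
    l=cv2.fitLine(W,cv2.DIST_HUBER,0,.01,.01).ravel();l=l*np.sign(l[1]) if 0 else l
    d=l[:2]*np.sign(l[1]);return d,l[2:],np.degrees(np.arctan2(d[1],d[0])),np.std((W-l[2:])@[-d[1],d[0]])
for z in (4,12,32):
    A=line(top,z);B=line(bot,z);n=np.array([-A[0][1],A[0][0]])
    print(z,A[2].round(2),B[2].round(2),A[3].round(1),B[3].round(1),"width",((B[1]-A[1])@n).round(1),"A at y0",(A[1]+A[0]*(0-A[1][1])/A[0][1])[0].round(1),"B",(B[1]+B[0]*(0-B[1][1])/B[0][1])[0].round(1))
k=lambda u,v,z:onz(c,u/1.5,v/1.5,z)[:2].round(1)
print("open",k(270,145,12),k(284,268,12),"vial L/R@34",k(353,205,34),k(384,205,34),"ends",k(372,160,34),k(367,248,34))
print("face top",k(518,160,56),k(525,243,56),"bs far",k(570,155,56),k(570,245,56),"endblk",k(640,140,52),k(638,258,52))
print("cam",f["T"][:3,3])
```

```text
4 94.69 94.66 0.3 0.3 width -109.6 A at y0 492.5 B 602.5
12 94.69 94.66 0.3 0.3 width -107.6 A at y0 492.9 B 600.8
32 94.69 94.66 0.3 0.3 width -102.4 A at y0 494.0 B 596.8
open [504.6 -84.3] [605.7 -72.7] vial L/R@34 [548.  -14.1] [546.9  10.1] ends [512.9  -0.7] [581.5  -1.9]
face top [507.6 106.2] [568.2 118. ] bs far [501.8 144.2] [567.9 152.8] endblk [487.5 197.2] [575.8 209.8]
cam [514.72719843  10.74215291 431.25416694]
```

```bash
python3 -m crank '[{"dx":-0.014,"dy":-0.024,"dz":0,"yaw":0.4},{"dx":-0.014,"dy":-0.024,"dz":0,"yaw":0},{"dx":-0.0134,"dy":-0.0235,"dz":-0.01,"yaw":0},{"dx":0,"dy":0,"dz":-0.04,"yaw":0},{"dx":0,"dy":0,"dz":-0.05,"yaw":0},{"dx":0,"dy":0,"dz":-0.05,"yaw":0},{"dx":0,"dy":0,"dz":-0.03,"yaw":0},{"dx":0,"dy":0,"dz":-0.02,"yaw":0},{"dx":0,"dy":0,"dz":0,"yaw":0},{"dx":0,"dy":0,"dz":0,"yaw":0}]'
```

```text
time_s: 8.68
ee_pos: [551.6, -42.9, 111.0]
ee_rot: [-180.0, 0.1, -175.3]
force: [0.3, 0.4, -0.9]
gripper_width: 15.9
gripper_force: 45.0
```

```bash
python3 -m crank '[{"dx":-0.001,"dy":0,"dz":-0.013,"yaw":0},{"dx":0,"dy":0,"dz":-0.013,"yaw":0},{"dx":0,"dy":0,"dz":0,"yaw":0},{"dx":0,"dy":0,"dz":0,"yaw":0},{"dx":0,"dy":0,"dz":0,"yaw":0}]'
python3 - <<'E'
from h import *
a,c=grab("wrist")
save("w4",cv2.resize(np.clip(a*1.3,0,255).astype(np.uint8),None,fx=1.2,fy=1.2))
E
```

```text
time_s: 9.3
ee_pos: [550.4, -42.6, 89.4]
ee_rot: [-180.0, 0.0, -175.2]
force: [-0.4, 0.2, -0.7]
gripper_width: 15.7
gripper_force: 45.0
```

View pics/w4.png

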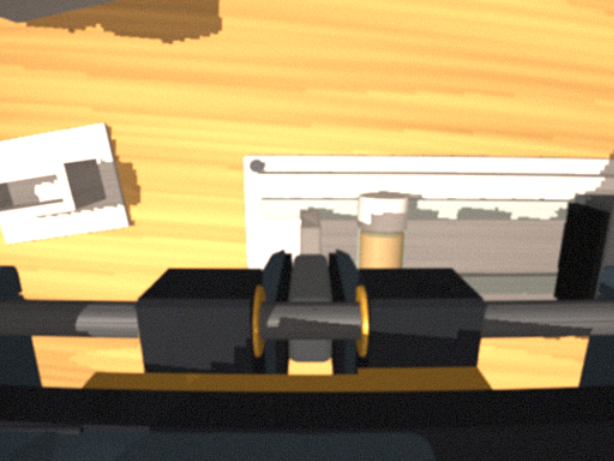

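The picture shows the blade (310,220) inside the guides, just short of the vial (382,230) and parallel to it. I start rolling at about 19 mm/s.

```bash
for i in 1; do python3 -m crank '[{"dx":-0.00025,"dy":0.003,"dz":0,"yaw":0},{"dx":-0.00025,"dy":0.003,"dz":0,"yaw":0},{"dx":-0.00025,"dy":0.003,"dz":0,"yaw":0},{"dx":-0.00025,"dy":0.003,"dz":0,"yaw":0},{"dx":-0.00025,"dy":0.003,"dz":0,"yaw":0},{"dx":-0.00025,"dy":0.003,"dz":0,"yaw":0},{"dx":-0.00025,"dy":0.003,"dz":0,"yaw":0},{"dx":-0.00025,"dy":0.003,"dz":0,"yaw":0},{"dx":-0.00025,"dy":0.003,"dz":0,"yaw":0},{"dx":-0.00025,"dy":0.003,"dz":0,"yaw":0}]'; done
python3 -m crank '[{"dx":-0.00025,"dy":0.003,"dz":0,"yaw":0},{"dx":-0.00025,"dy":0.003,"dz":0,"yaw":0},{"dx":-0.00025,"dy":0.003,"dz":0,"yaw":0},{"dx":-0.00025,"dy":0.003,"dz":0,"yaw":0},{"dx":-0.00025,"dy":0.003,"dz":0,"yaw":0},{"dx":-0.00025,"dy":0.003,"dz":0,"yaw":0},{"dx":-0.00025,"dy":0.003,"dz":0,"yaw":0},{"dx":-0.00025,"dy":0.003,"dz":0,"yaw":0},{"dx":-0.00025,"dy":0.003,"dz":0,"yaw":0},{"dx":-0.00025,"dy":0.003,"dz":0,"yaw":0}]'
python3 -m crank '[{"dx":-0.00025,"dy":0.003,"dz":0,"yaw":0},{"dx":-0.00025,"dy":0.003,"dz":0,"yaw":0},{"dx":-0.00025,"dy":0.003,"dz":0,"yaw":0},{"dx":-0.00025,"dy":0.003,"dz":0,"yaw":0},{"dx":-0.00025,"dy":0.003,"dz":0,"yaw":0},{"dx":-0.00025,"dy":0.003,"dz":0,"yaw":0},{"dx":-0.00025,"dy":0.003,"dz":0,"yaw":0},{"dx":-0.00025,"dy":0.003,"dz":0,"yaw":0},{"dx":-0.00025,"dy":0.003,"dz":0,"yaw":0},{"dx":-0.00025,"dy":0.003,"dz":0,"yaw":0}]'
python3 -m crank '[{"dx":-0.00025,"dy":0.003,"dz":0,"yaw":0},{"dx":-0.00025,"dy":0.003,"dz":0,"yaw":0},{"dx":-0.00025,"dy":0.003,"dz":0,"yaw":0},{"dx":-0.00025,"dy":0.003,"dz":0,"yaw":0},{"dx":-0.00025,"dy":0.003,"dz":0,"yaw":0},{"dx":-0.00025,"dy":0.003,"dz":0,"yaw":0},{"dx":-0.00025,"dy":0.003,"dz":0,"yaw":0},{"dx":-0.00025,"dy":0.003,"dz":0,"yaw":0},{"dx":-0.00025,"dy":0.003,"dz":0,"yaw":0},{"dx":-0.00025,"dy":0.003,"dz":0,"yaw":0}]'
```

```text
time_s: 10.6
ee_pos: [548.1, -18.5, 89.2]
ee_rot: [180.0, -0.0, -175.2]
force: [0.1, 0.8, -0.6]
gripper_width: 16.2
gripper_force: 45.0
time_s: 11.85
ee_pos: [546.1, 5.5, 89.2]
ee_rot: [180.0, 0.0, -175.2]
force: [-0.1, -0.9, -1.0]
gripper_width: 15.8
gripper_force: 45.0
time_s: 13.1
ee_pos: [544.1, 29.5, 89.2]
ee_rot: [180.0, -0.0, -175.2]
force: [0.1, -0.1, -0.9]
gripper_width: 15.8
gripper_force: 45.0
time_s: 14.35
ee_pos: [542.1, 53.5, 89.2]
ee_rot: [180.0, 0.0, -175.2]
force: [-0.4, -0.5, -0.8]
gripper_width: 15.9
gripper_force: 45.0
```

```bash
python3 -m crank '[{"dx":-0.00016,"dy":0.002,"dz":0,"yaw":0},{"dx":-0.00016,"dy":0.002,"dz":0,"yaw":0},{"dx":-0.00016,"dy":0.002,"dz":0,"yaw":0},{"dx":-0.00016,"dy":0.002,"dz":0,"yaw":0},{"dx":-0.00016,"dy":0.002,"dz":0,"yaw":0},{"dx":-0.00016,"dy":0.002,"dz":0,"yaw":0},{"dx":-0.00016,"dy":0.002,"dz":0,"yaw":0},{"dx":-0.00016,"dy":0.002,"dz":0,"yaw":0},{"dx":-0.00016,"dy":0.002,"dz":0,"yaw":0},{"dx":-0.00016,"dy":0.002,"dz":0,"yaw":0}]'
python3 -m crank '[{"dx":-0.00008,"dy":0.001,"dz":0,"yaw":0},{"dx":-0.00008,"dy":0.001,"dz":0,"yaw":0},{"dx":-0.00008,"dy":0.001,"dz":0,"yaw":0},{"dx":-0.00008,"dy":0.001,"dz":0,"yaw":0},{"dx":-0.00008,"dy":0.001,"dz":0,"yaw":0},{"dx":-0.00008,"dy":0.001,"dz":0,"yaw":0},{"dx":-0.00008,"dy":0.001,"dz":0,"yaw":0},{"dx":-0.00008,"dy":0.001,"dz":0,"yaw":0},{"dx":-0.00008,"dy":0.001,"dz":0,"yaw":0},{"dx":-0.00008,"dy":0.001,"dz":0,"yaw":0}]'
```

```text
time_s: 15.6
ee_pos: [540.8, 69.5, 89.2]
ee_rot: [180.0, -0.0, -175.2]
force: [-0.9, 0.3, 0.2]
gripper_width: 15.9
gripper_force: 45.0
time_s: 16.85
ee_pos: [540.2, 76.9, 89.2]
ee_rot: [-179.9, -0.0, -175.2]
force: [-0.0, -2.2, -1.8]
gripper_width: 16.1
gripper_force: 45.0
```

```bash
python3 -m crank '[{"dx":-0.00008,"dy":0.001,"dz":0,"yaw":0},{"dx":-0.00008,"dy":0.001,"dz":0,"yaw":0},{"dx":-0.00008,"dy":0.001,"dz":0,"yaw":0},{"dx":-0.00008,"dy":0.001,"dz":0,"yaw":0},{"dx":-0.00008,"dy":0.001,"dz":0,"yaw":0},{"dx":-0.00008,"dy":0.001,"dz":0,"yaw":0},{"dx":-0.00008,"dy":0.001,"dz":0,"yaw":0},{"dx":-0.00008,"dy":0.001,"dz":0,"yaw":0},{"dx":-0.00008,"dy":0.001,"dz":0,"yaw":0},{"dx":-0.00008,"dy":0.001,"dz":0,"yaw":0}]'
python3 -m crank '[{"dx":-0.00008,"dy":0.001,"dz":0,"yaw":0},{"dx":-0.00008,"dy":0.001,"dz":0,"yaw":0}]'
```

```text
time_s: 18.1
ee_pos: [539.5, 85.4, 89.2]
ee_rot: [180.0, -0.0, -175.2]
force: [1.2, -2.5, -0.1]
gripper_width: 15.9
gripper_force: 45.0
time_s: 18.35
ee_pos: [539.4, 87.0, 89.2]
ee_rot: [180.0, -0.0, -175.2]
force: [0.2, -2.0, -0.6]
gripper_width: 16.0
gripper_force: 45.0
```

```bash
cat > g.py <<'E'
from workcell import telemetry as t
import sys,numpy as np
s=t.state();f=s["force"]@np.array([-.0816,.9967,0]);print("y %.2f t %.2f push %.2f"%(s["ee_pos"][1],s["time_s"],-f));sys.exit(-f>4)
E
python3 -m crank '[{"dx":-0.00004,"dy":0.0005,"dz":0,"yaw":0},{"dx":-0.00004,"dy":0.0005,"dz":0,"yaw":0},{"dx":-0.00004,"dy":0.0005,"dz":0,"yaw":0},{"dx":-0.00004,"dy":0.0005,"dz":0,"yaw":0}]' >/dev/null; python3 g.py && python3 -m crank '[{"dx":-0.00004,"dy":0.0005,"dz":0,"yaw":0},{"dx":-0.00004,"dy":0.0005,"dz":0,"yaw":0},{"dx":-0.00004,"dy":0.0005,"dz":0,"yaw":0},{"dx":-0.00004,"dy":0.0005,"dz":0,"yaw":0}]' >/dev/null; python3 g.py && python3 -m crank '[{"dx":-0.00004,"dy":0.0005,"dz":0,"yaw":0},{"dx":-0.00004,"dy":0.0005,"dz":0,"yaw":0},{"dx":-0.00004,"dy":0.0005,"dz":0,"yaw":0},{"dx":-0.00004,"dy":0.0005,"dz":0,"yaw":0}]' >/dev/null; python3 g.py && python3 -m crank '[{"dx":-0.00004,"dy":0.0005,"dz":0,"yaw":0},{"dx":-0.00004,"dy":0.0005,"dz":0,"yaw":0},{"dx":-0.00004,"dy":0.0005,"dz":0,"yaw":0},{"dx":-0.00004,"dy":0.0005,"dz":0,"yaw":0}]' >/dev/null; python3 g.py
```

```text
y 88.57 t 18.85 push 1.63
y 88.57 t 18.85 push 1.63
y 88.57 t 18.85 push 1.63
y 88.57 t 18.85 push 1.63False
False
False
False
```

```bash
sed -i 's/sys.exit(-f>4)/sys.exit(int(-f>4))/' g.py
python3 g.py && python3 -m crank '[{"dx":-0.00004,"dy":0.0005,"dz":0,"yaw":0},{"dx":-0.00004,"dy":0.0005,"dz":0,"yaw":0},{"dx":-0.00004,"dy":0.0005,"dz":0,"yaw":0},{"dx":-0.00004,"dy":0.0005,"dz":0,"yaw":0}]' >/dev/null && python3 g.py && python3 -m crank '[{"dx":-0.00004,"dy":0.0005,"dz":0,"yaw":0},{"dx":-0.00004,"dy":0.0005,"dz":0,"yaw":0},{"dx":-0.00004,"dy":0.0005,"dz":0,"yaw":0},{"dx":-0.00004,"dy":0.0005,"dz":0,"yaw":0}]' >/dev/null && python3 g.py && python3 -m crank '[{"dx":-0.00004,"dy":0.0005,"dz":0,"yaw":0},{"dx":-0.00004,"dy":0.0005,"dz":0,"yaw":0},{"dx":-0.00004,"dy":0.0005,"dz":0,"yaw":0},{"dx":-0.00004,"dy":0.0005,"dz":0,"yaw":0}]' >/dev/null && python3 g.py && python3 -m crank '[{"dx":-0.00004,"dy":0.0005,"dz":0,"yaw":0},{"dx":-0.00004,"dy":0.0005,"dz":0,"yaw":0},{"dx":-0.00004,"dy":0.0005,"dz":0,"yaw":0},{"dx":-0.00004,"dy":0.0005,"dz":0,"yaw":0}]' >/dev/null && python3 g.py
```

```text
y 88.57 t 18.85 push 1.63
y 90.17 t 19.35 push 2.67
y 91.80 t 19.85 push 1.94
y 93.38 t 20.35 push 3.78
y 94.99 t 20.85 push 2.34
```

```bash
python3 g.py && python3 -m crank '[{"dx":-0.00004,"dy":0.0005,"dz":0,"yaw":0},{"dx":-0.00004,"dy":0.0005,"dz":0,"yaw":0},{"dx":-0.00004,"dy":0.0005,"dz":0,"yaw":0}]' >/dev/null && python3 g.py && python3 -m crank '[{"dx":-0.00004,"dy":0.0005,"dz":0,"yaw":0},{"dx":-0.00004,"dy":0.0005,"dz":0,"yaw":0},{"dx":-0.00004,"dy":0.0005,"dz":0,"yaw":0}]' >/dev/null && python3 g.py && python3 -m crank '[{"dx":-0.00004,"dy":0.0005,"dz":0,"yaw":0},{"dx":-0.00004,"dy":0.0005,"dz":0,"yaw":0},{"dx":-0.00004,"dy":0.0005,"dz":0,"yaw":0}]' >/dev/null && python3 g.py && python3 -m crank '[{"dx":-0.00004,"dy":0.0005,"dz":0,"yaw":0},{"dx":-0.00004,"dy":0.0005,"dz":0,"yaw":0},{"dx":-0.00004,"dy":0.0005,"dz":0,"yaw":0}]' >/dev/null && python3 g.py
```

```text
y 94.99 t 20.85 push 2.34
y 96.19 t 21.23 push 2.01
y 97.40 t 21.60 push 2.35
y 98.60 t 21.98 push 3.14
y 99.77 t 22.35 push 2.83
```

```bash
python3 g.py && python3 -m crank '[{"dx":-0.00004,"dy":0.0005,"dz":0,"yaw":0},{"dx":-0.00004,"dy":0.0005,"dz":0,"yaw":0},{"dx":-0.00004,"dy":0.0005,"dz":0,"yaw":0}]' >/dev/null && python3 g.py && python3 -m crank '[{"dx":-0.00004,"dy":0.0005,"dz":0,"yaw":0},{"dx":-0.00004,"dy":0.0005,"dz":0,"yaw":0},{"dx":-0.00004,"dy":0.0005,"dz":0,"yaw":0}]' >/dev/null && python3 g.py && python3 -m crank '[{"dx":-0.00004,"dy":0.0005,"dz":0,"yaw":0},{"dx":-0.00004,"dy":0.0005,"dz":0,"yaw":0},{"dx":-0.00004,"dy":0.0005,"dz":0,"yaw":0}]' >/dev/null && python3 g.py && python3 -m crank '[{"dx":-0.00004,"dy":0.0005,"dz":0,"yaw":0},{"dx":-0.00004,"dy":0.0005,"dz":0,"yaw":0},{"dx":-0.00004,"dy":0.0005,"dz":0,"yaw":0}]' >/dev/null && python3 g.py
```

```text
y 99.77 t 22.35 push 2.83
y 100.97 t 22.73 push 2.58
y 102.19 t 23.10 push 3.63
y 103.40 t 23.48 push 2.99
y 104.58 t 23.85 push 2.66
```

```bash
python3 g.py && python3 -m crank '[{"dx":-0.00004,"dy":0.0005,"dz":0,"yaw":0},{"dx":-0.00004,"dy":0.0005,"dz":0,"yaw":0},{"dx":-0.00004,"dy":0.0005,"dz":0,"yaw":0}]' >/dev/null && python3 g.py && python3 -m crank '[{"dx":-0.00004,"dy":0.0005,"dz":0,"yaw":0},{"dx":-0.00004,"dy":0.0005,"dz":0,"yaw":0},{"dx":-0.00004,"dy":0.0005,"dz":0,"yaw":0}]' >/dev/null && python3 g.py && python3 -m crank '[{"dx":-0.00004,"dy":0.0005,"dz":0,"yaw":0},{"dx":-0.00004,"dy":0.0005,"dz":0,"yaw":0},{"dx":-0.00004,"dy":0.0005,"dz":0,"yaw":0}]' >/dev/null && python3 g.py && python3 -m crank '[{"dx":-0.00004,"dy":0.0005,"dz":0,"yaw":0},{"dx":-0.00004,"dy":0.0005,"dz":0,"yaw":0},{"dx":-0.00004,"dy":0.0005,"dz":0,"yaw":0}]' >/dev/null && python3 g.py
```

```text
y 104.58 t 23.85 push 2.66
y 105.79 t 24.23 push 1.70
y 106.75 t 24.60 push 3.82
y 106.95 t 24.98 push 7.38
```

The stop is felt: motion has ceased at y = 106.9 and the push has risen to 7 N. Holding.

```bash
python3 -m crank '[{"dx":0,"dy":0,"dz":0,"yaw":0}]' >/dev/null; python3 g.py;python3 -m crank '[{"dx":0,"dy":0,"dz":0,"yaw":0}]' >/dev/null; python3 g.py;python3 -m crank '[{"dx":0,"dy":0,"dz":0,"yaw":0}]' >/dev/null; python3 g.py
```

```text
y 106.93 t 25.10 push 7.22
y 106.94 t 25.23 push 6.78
y 106.94 t 25.35 push 6.46
```

```bash
python3 -m crank '[{"dx":0,"dy":0,"dz":0,"yaw":0},{"dx":0,"dy":0,"dz":0,"yaw":0},{"dx":0,"dy":0,"dz":0,"yaw":0},{"dx":0,"dy":0,"dz":0,"yaw":0}]' >/dev/null; python3 g.py
python3 -m crank '[{"dx":0,"dy":0,"dz":0,"yaw":0},{"dx":0,"dy":0,"dz":0,"yaw":0},{"dx":0,"dy":0,"dz":0,"yaw":0},{"dx":0,"dy":0,"dz":0,"yaw":0}]' >/dev/null; python3 g.py
python3 -m crank '[{"dx":0,"dy":0,"dz":0,"yaw":0},{"dx":0,"dy":0,"dz":0,"yaw":0}]' >/dev/null; python3 g.py
```

```text
y 106.93 t 25.85 push 6.41
y 106.94 t 26.35 push 7.96
y 106.93 t 26.60 push 7.32
```

```bash
python3 -m crank '[{"dx":0.00002,"dy":-0.0003,"dz":0,"yaw":0},{"dx":0.00002,"dy":-0.0003,"dz":0,"yaw":0},{"dx":0.00002,"dy":-0.0003,"dz":0,"yaw":0},{"dx":0.00002,"dy":-0.0003,"dz":0,"yaw":0},{"dx":0.00002,"dy":-0.0003,"dz":0,"yaw":0},{"dx":0.00004,"dy":-0.0005,"dz":0,"yaw":0},{"dx":0.00004,"dy":-0.0005,"dz":0,"yaw":0},{"dx":0.00008,"dy":-0.001,"dz":0,"yaw":0},{"dx":0.00016,"dy":-0.002,"dz":0,"yaw":0},{"dx":0.00025,"dy":-0.003,"dz":0,"yaw":0}]'
python3 -m crank '[{"dx":0.0008,"dy":-0.01,"dz":0,"yaw":0},{"dx":0.0016,"dy":-0.02,"dz":0,"yaw":0},{"dx":0.0016,"dy":-0.02,"dz":0,"yaw":0},{"dx":0.0008,"dy":-0.01,"dz":0.02,"yaw":0},{"dx":0,"dy":0,"dz":0.05,"yaw":0},{"dx":0,"dy":0,"dz":0.05,"yaw":0},{"dx":0,"dy":0,"dz":0.05,"yaw":0},{"dx":0,"dy":0,"dz":0.05,"yaw":0},{"dx":0.015,"dy":0,"dz":0,"yaw":0},{"dx":0.015,"dy":0,"dz":0,"yaw":0}]'
python3 -m crank '[{"dx":0,"dy":0,"dz":0,"yaw":0},{"dx":0,"dy":0,"dz":0,"yaw":0}]'
python3 - <<'E'
from h import *
a,c=grab("wrist");np.savez("w5.npz",a=a,T=c["world_from_camera"],K=c["camera_matrix"],k=c["k1"])
save("w5",cv2.resize(np.clip(a*1.3,0,255).astype(np.uint8),None,fx=1.5,fy=1.5))
E
```

```text
time_s: 27.85
ee_pos: [538.4, 101.7, 89.3]
ee_rot: [180.0, 0.0, -175.2]
force: [-0.6, -0.6, -0.3]
gripper_width: 15.9
gripper_force: 45.0
time_s: 29.1
ee_pos: [566.4, 53.0, 265.1]
ee_rot: [180.0, -0.0, -175.3]
force: [-0.2, -0.1, -0.8]
gripper_width: 16.1
gripper_force: 45.0
time_s: 29.35
ee_pos: [565.5, 53.3, 263.8]
ee_rot: [180.0, -0.2, -175.3]
force: [-0.1, 0.1, -0.1]
gripper_width: 16.1
gripper_force: 45.0
```

View pics/w5.png

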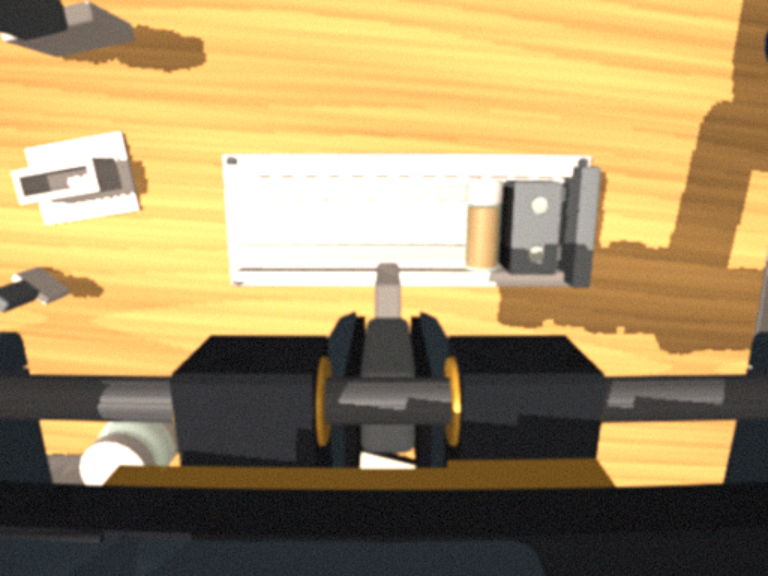

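The picture shows the vial (483,225) resting against the backstop's face (about 503), the backstop in its home place, and the empty holder at (90,178). Returning the paddle.

```bash
python3 -m crank '[{"dx":-0.0047,"dy":-0.033,"dz":0,"yaw":-1},{"dx":-0.0047,"dy":-0.033,"dz":0,"yaw":-1},{"dx":-0.0047,"dy":-0.033,"dz":0,"yaw":-1},{"dx":-0.0047,"dy":-0.033,"dz":0,"yaw":-1},{"dx":-0.0047,"dy":-0.033,"dz":0,"yaw":-1},{"dx":-0.0047,"dy":-0.033,"dz":0,"yaw":-1},{"dx":-0.0047,"dy":-0.033,"dz":0,"yaw":-1},{"dx":-0.0047,"dy":-0.033,"dz":0,"yaw":-1},{"dx":-0.0047,"dy":-0.033,"dz":0,"yaw":-1},{"dx":-0.0047,"dy":-0.0315,"dz":0,"yaw":-1}]' >/dev/null
python3 -m crank '[{"dx":0,"dy":0,"dz":0,"yaw":-1},{"dx":0,"dy":0,"dz":0,"yaw":-1},{"dx":0,"dy":0,"dz":-0.02,"yaw":-1},{"dx":0,"dy":0,"dz":-0.04,"yaw":-1},{"dx":0,"dy":0,"dz":-0.04,"yaw":-1},{"dx":0,"dy":0,"dz":-0.03,"yaw":-1},{"dx":0,"dy":0,"dz":0,"yaw":-0.38},{"dx":0,"dy":0,"dz":0,"yaw":0},{"dx":0,"dy":0,"dz":0,"yaw":0},{"dx":0,"dy":0,"dz":0,"yaw":0}]'
python3 - <<'E'
from workcell import telemetry as t
print(t.state()["ee_pos"],t.state()["ee_rot"])
E
```

```text
time_s: 31.9
ee_pos: [528.9, -209.6, 162.1]
ee_rot: [179.9, 0.1, 102.9]
force: [0.7, 0.1, -1.3]
gripper_width: 16.0
gripper_force: 45.0
[ 528.9117984  -209.600716    162.11116453] [1.79913028e+02 5.90838980e-02 1.02874381e+02]
```

```bash
python3 -m crank '[{"dx":-0.001,"dy":0,"dz":-0.03,"yaw":0},{"dx":0,"dy":0,"dz":-0.03,"yaw":0},{"dx":0,"dy":0,"dz":-0.01,"yaw":0},{"dx":0,"dy":0,"dz":-0.01,"yaw":0},{"dx":0,"dy":0,"dz":0,"yaw":0},{"dx":0,"dy":0,"dz":0,"yaw":0}]'
```

```text
time_s: 32.65
ee_pos: [528.2, -209.6, 97.9]
ee_rot: [179.9, 0.0, 102.9]
force: [0.1, -0.0, -1.7]
gripper_width: 16.0
gripper_force: 45.0
```

Foot is 33 mm up, already inside the rim (40 mm) without contact. Lowering the rest, then releasing.

```bash
python3 -m crank '[{"dx":0,"dy":0,"dz":-0.01,"yaw":0},{"dx":0,"dy":0,"dz":-0.01,"yaw":0},{"dx":0,"dy":0,"dz":-0.008,"yaw":0},{"dx":0,"dy":0,"dz":-0.004,"yaw":0},{"dx":0,"dy":0,"dz":-0.0015,"yaw":0},{"dx":0,"dy":0,"dz":0,"yaw":0},{"dx":0,"dy":0,"dz":0,"yaw":0}]'
```

```text
time_s: 33.52
ee_pos: [527.9, -209.5, 70.6]
ee_rot: [180.0, 0.0, 102.9]
force: [-0.2, 0.0, -1.6]
gripper_width: 15.6
gripper_force: 45.0
```

```bash
python3 -m crank '[{"dx":0,"dy":0,"dz":-0.0008,"yaw":0},{"dx":0,"dy":0,"dz":-0.0004,"yaw":0},{"dx":0,"dy":0,"dz":0,"yaw":0},{"dx":0,"dy":0,"dz":0,"yaw":0}]'
python3 -m crank '[{"dx":0,"dy":0,"dz":0,"yaw":0},{"dx":0,"dy":0,"dz":0,"yaw":0},{"dx":0,"dy":0,"dz":0,"yaw":0},{"dx":0,"dy":0,"dz":0,"yaw":0}]' 0.5
python3 -m crank '[{"dx":0,"dy":0,"dz":0.01,"yaw":0},{"dx":0,"dy":0,"dz":0.03,"yaw":0},{"dx":0,"dy":0,"dz":0.05,"yaw":0},{"dx":0,"dy":0,"dz":0.05,"yaw":0},{"dx":0,"dy":0,"dz":0.05,"yaw":0},{"dx":0,"dy":0,"dz":0.05,"yaw":0},{"dx":0,"dy":0,"dz":0.05,"yaw":0},{"dx":0,"dy":0,"dz":0,"yaw":0},{"dx":0,"dy":0,"dz":0,"yaw":0}]'
python3 - <<'E'
from h import *
a,c=grab("wrist");b,_=grab("top")
A=cv2.resize(np.clip(a*1.4,0,255).astype(np.uint8)[0:230,60:460],(640,368))
B=cv2.resize(np.clip(b[180:240,180:345]*1.5,0,255).astype(np.uint8),(640,232),interpolation=cv2.INTER_CUBIC)
save("end",np.vstack([A,B]))
E
```

```text
time_s: 34.02
ee_pos: [527.9, -209.5, 70.1]
ee_rot: [180.0, 0.0, 102.9]
force: [-0.7, 0.1, 5.6]
gripper_width: 15.8
gripper_force: 45.0
time_s: 34.52
ee_pos: [527.7, -209.4, 69.3]
ee_rot: [-180.0, -0.0, 102.9]
force: [-0.0, 0.3, 0.2]
gripper_width: 45.2
gripper_force: 0.0
time_s: 35.65
ee_pos: [527.3, -209.2, 301.0]
ee_rot: [-180.0, -0.0, 102.9]
force: [-0.4, -0.3, 0.4]
gripper_width: 45.6
gripper_force: 0.0
```

View pics/end.png

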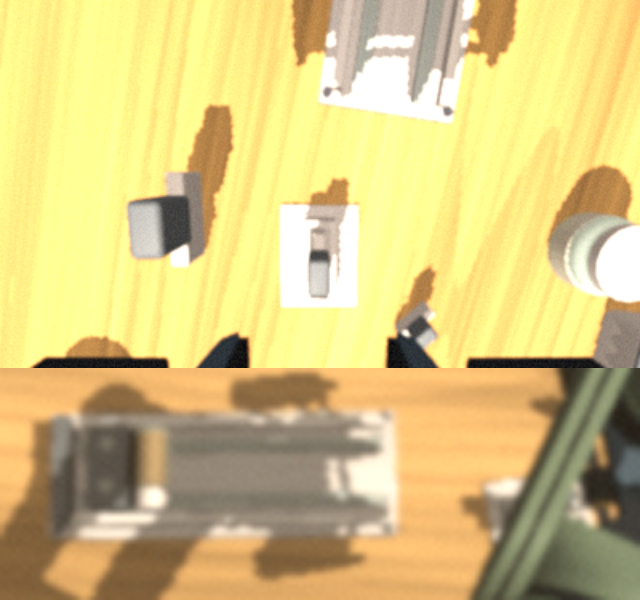

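The paddle stands in its holder at (319,270), and the vial (152,465) rests against the backstop (110,465), which is home. Handing in.

```bash
python3 -c "
from workcell import ticket
print(ticket.job_done())"
```

```text
the job is handed in; nothing more can be done
None
```

The job is handed in at about 36 s: the vial was rolled to the stop, pressed at about 7 N (readings 6.4–8.0 N) for over a second and left resting against the backstop, the paddle stands back in its holder, and the jar, flask and cup were not touched.

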